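Lock the coffee scale into its charging cradle

ROBOT

A 6-joint arm with a two-finger parallel gripper is mounted at the origin on a cart in front of the work surface, level with it; the furniture and walls round the work are solid. World frame = base frame: x ahead of the robot, y to its left, z up, the work surface at z = 0. Lengths are in m, angles in degrees, forces in N, time in s.
With the tool pointing down it reaches from about 0.325 to 0.775 m from the base axis. Payload 9.3 kg.
Tool frame: the origin (TCP) lies at the very end of the fingers, on their centre line; the grasp point (between the pads) lies robot.grip_point_offset behind it (robot.grip_point_offset is the distance from the TCP to the grasp point, in m); x points along the fingers, z is the direction in which the jaws open and shut, and the axes are right-handed (so a half turn about x gives the same grasp; the last joint's range is limited). The gripper opens to 85 mm and grips with 20 to 120 N. Pads are 22 mm wide; open, the fingers measure 114 mm over their backs; the gripper's body (76 mm by 85 mm) begins 54 mm behind the grasp point. The pads swing forward as they close: fully open they stand 13 mm farther back than shut.
Start: joints at [63.908, 14.817, 1.232, 76.415, 0, 81.257], TCP at [0.164, 0.525, 0.231] pointing down, gripper open.
Joint ranges: [-174.27, 174.27], [-52.1, 104.24], [-59.71, 78.15], [-110.17, 111.67], [-87.03, 83.33], [-180, 180]. Speed limits (degrees/s): [127.2, 127.2, 159.86, 180, 180, 180].

INTERFACE

Orientations are given as a 3x3 rotation matrix whose columns are the frame's x, y, z axes.
In Python, from plant import robot gives the robot as it stands. The module is installed in compiled form; this text tells all that it offers.
- The arm moves only by the tool arm_command, never from a script. Its argument "plan" is a list of rows, each an object with "xyz": the shift along the tool's x, y, z in mm, a list of three; "turn": the turn, a rotation vector about the tool's x, y, z in rad, a list of three; "fingers": the finger opening in mm, from 0 to 85.4. A call has 1 to 5 rows; each row is the pose to reach, as a shift and turn from the pose measured when the call began, along the tool's axes at that moment; what a row does not reach only later rows make up. A row lasts 1/10 s, in which the tool goes at most 50 mm and 8.59 degrees, less where a joint would pass 70% of its speed; a pose out of reach is approached as far as the arm can. A call with a gripper value outside its range is refused whole. The fingers move at their own pace and stop on an object; "newtons" is the grip in N (left out, the last holds). Time passes only in rows, so rows that repeat a pose let the fingers close. It gives the time, the measured TCP pose, the force and the opening at its end, in the units of the state.
- robot.sense(): the state, without advancing time (a new reading comes with each control period).
- robot.camera(name): name is "scene" or "top" or "wrist"; returns the picture (480x640x3 uint8, red, green, blue); there is no depth.
- robot.camera_params(name): a dict with "fovy" (degrees; the focal length in pixels is half the picture's height over the tangent of half this angle, whatever the lens; pixels are square), "cx", "cy" (the principal point, pixels), "camera_from_world" (4x4, takes a point from world to camera coordinates). Camera axes: x right, y down, z forward; pixel columns grow to the right and rows downward; lengths in m; the calibration is good to about 2 mm. A picture is of the moment at which its call begins: read the wrist's pose just before it. camera_params takes no time and is no camera call; for the wrist camera it gives the pose at the moment of the call.
- robot.close_job(): hands the job in, once; it reports no verdict.
The state is a dict: "t": time; "joints": joint angles; "dq": joint speeds; "joint_efforts": joint torques, N m; "ee_pos": TCP position; "eef_rot": TCP orientation; "wrist_force": force on the tool from outside, world axes, zero at the start; "ft_torque": the same for the moment, N m; "grip_width": opening from 0.0 (shut) to 1.0 (fully open).
Only numpy, scipy, OpenCV 4.12 (cv2) and the standard library are available. Lean on these libraries where they do the work, as an engineer would, in place of code of your own. Each camera call takes 0.05 s, during which the arm holds its last target.

TASK

The coffee scale stands only part of the way into its charging cradle. Slide it gently inward until it meets the springy charging contacts at the back, then press the raised thumb pad of the rocker clamp down past its centre so that it snaps over fully and its tongue locks the scale in. Never force the scale or the clamp, and leave the cup, the jar and the tamper where they stand.

Things in the scene. Friction and masses are not known exactly. Their poses are not given: they have to be found in the camera images.
- mount: aluminium base plate of the charging cradle, fixed, 330x210x4 mm, top at z 4 mm; origin on its underside, x inward (the way the scale is pushed), y left, z up; spans x -185 to 145, y -105 to 105 mm. On it stands a grey frame: two rails 20 mm high (inner faces y -66.5 and 66.5), a rear wall with spring pins, and the rocker clamp at the left front. The plate's pose is that of the plate only: see pins_zero
- pins_zero (a point): point on the plate at the middle of the spring pins, were the frame at setting 0 (plate x 92.5 mm, height 17 mm; x inward). The FRAME WITH PINS AND CLAMP IS ADJUSTABLE: it is locked anywhere from -18 to +18 mm along x from this, does not move, and its setting is not measured: find it by feel or eye. The pins push back 2.4 N at first touch, 0.8 N more a mm, and are solid after 5 mm
- scale: black coffee scale, 190 (x) x 130 (y) x 30 mm, 0.4 to 0.65 kg, loose between the rails with 1.5 mm play a side; display and keys at the front; origin at the centre of its underside, on the plate; x inward. The deck is 16 mm high for the front 58 mm, then 29 mm. Sliding it takes 1 to 3 N; let go, the pins push it back to first touch. Delicate: more than 20 N from the robot harms it
- scale_push (a point): where to push the scale: on its plain front face (scale x -95 mm), 30 mm right of the middle to keep clear of the clamp, 10 mm above the underside; the face reaches from 3 to 16 mm above the underside. x inward, z up
- pad_zero (a point): point (x inward, y left) where the open clamp's thumb pad is best pressed straight down, were the frame at setting 0: plate x -103, y 40 mm, on the pad, 89 mm above the table; locked, the pad is 56 mm high there. The frame setting shifts it along x: once the scale rests at first touch of the pins it lies 4.5 mm in front of the scale's front face. The pad is 26 mm wide along x
- rocker (a joint): rocker clamp angle: 0 open (pad raised), 0.65 rad locked; a spring drives it from its centre, 0.325, to either end. Pivot along x, plate y 87, height 58 mm. The pad slopes, open, from y 72, z 75 to its end y 30, z 93; locked, from y 65, z 63 to y 21, z 51 mm. It takes 5 to 10 N: the tongue wedges the scale in the last 2.5 mm; with the scale over 3 mm short of the pins it jams near 0.36. Over 25 N harms it
- cup: small blue cup with a handle, 63 x 93 x 53 mm, a bystander to the left of the cradle; origin at the centre of its underside
- jar: small spice jar, 44 mm wide and 90 mm high, a bystander to the right and nearer the robot; origin at the centre of its underside
- tamper: coffee tamper, 58 mm wide and 94 mm high, a bystander to the right; origin at the centre of its underside

How it is judged (in metres and radians):
At the end, for the whole second after the job is handed in: the rocker clamp is snapped over (rocker above 0.61 of 0.65 rad) with the scale lying flat and still behind its tongue, its origin within -24 to +24 mm of the mount's along x (which, wherever the frame is set, is only possible fully home against the pins) (value of joint rocker above 0.61 rad and x of scale in the frame of mount between -0.024 and 0.024 m and angle between scale's own z axis and vertical below 0.03 rad and linear speed of scale below 0.01 m/s); the robot touches nothing.
It fails at once if the robot bears on the scale with more than 20 N (contact force between any of the fingers, the arm and scale above 20 N).
It fails at once if the robot bears on the cradle or its clamp with more than 25 N (contact force between any of the fingers, the arm and mount above 25 N).
It fails at once if the cup, the jar or the tamper is moved by more than 15 mm (distance of any of cup, jar, tamper from where it was at the start of the episode above 0.015 m).
It also fails if it takes over 48 s, if anything falls off the work surface, if the arm or the gripper's body presses on something with over 40 N, if the wrist force passes 120 N, or if a joint passes its speed limit or range.

## Working session

There is one attempt and no reset: what is moved stays moved. The work goes in short steps, Python scripts to look and compute and a tool call to move; the robot and the scene stay as the last step left them, time stands still between calls to the robot, and variables do not carry over. Pictures are saved under pics/ and viewed, and the job is handed in when it is done.

Besides the shell and the picture viewer there is one more tool, called after "Call:" as a command line: name --argument value ..., lists and objects as JSON in quotes. arm_command: Moves the arm, as the interface text tells. Its arguments: {"type":"object","properties":{"plan":{"type":"array"},"newtons":{"type":"number"}},"required":["plan"]}

```bash
mkdir -p pics; python3 - <<'E'
from plant import robot
import cv2,numpy as np
s=robot.sense();print(s, robot.grip_point_offset)
for n in ("scene","top","wrist"):
    p=robot.camera_params(n); print(n,p['fovy'],p['cx'],p['cy'],np.round(p['camera_from_world'],4).tolist())
    im=robot.camera(n); cv2.imwrite(f'pics/{n}0.png',im[:,:,::-1])
E
```

```text
{'t': 0.0, 'joints': array([ 6.39095611e+01,  1.48526312e+01,  1.18841757e+00,  7.64141783e+01,
       -4.99890846e-04,  8.12580418e+01]), 'dq': array([-0.07985322, -0.030672  ,  0.00707659, -0.03947898,  0.05176779,
       -0.05854965]), 'joint_efforts': array([-1.36120732e-03, -5.55638409e+01,  3.44527280e+01,  1.38509867e-02,
       -3.01971977e-04,  6.41044849e-06]), 'ee_pos': array([0.16387104, 0.52472893, 0.23063922]), 'eef_rot': array([[-5.93882316e-04, -9.54508777e-01,  2.98182229e-01],
       [-1.23261530e-03,  2.98182754e-01,  9.54508002e-01],
       [-9.99999064e-01,  1.99321445e-04, -1.35362759e-03]]), 'wrist_force': array([0.7019193 , 0.93463729, 0.03869029]), 'ft_torque': array([-0.04371257, -0.04233391, -0.02166232]), 'grip_width': 0.9987917671240272} 0.0187
scene 54.36602778377677 324.90560431505725 238.65621417822084 [[0.8413, -0.5405, 0.0021, -0.4695], [-0.3618, -0.5659, -0.7408, 0.3058], [0.4016, 0.6225, -0.6717, 0.9187], [0.0, 0.0, 0.0, 1.0]]
top 49.51012213327977 315.6002180006856 237.80489259618318 [[-0.0966, -0.9953, -0.0004, 0.0848], [-0.9745, 0.0947, -0.2036, 0.5863], [0.2027, -0.0193, -0.9791, 0.9757], [0.0, 0.0, 0.0, 1.0]]
wrist 63.39453431407171 324.187023566607 233.10177135487626 [[0.2991, 0.9542, -0.0002, -0.5488], [0.9083, -0.2847, 0.3065, -0.0388], [0.2924, -0.0919, -0.9519, 0.3796], [0.0, 0.0, 0.0, 1.0]]
```

View pics/scene0.png

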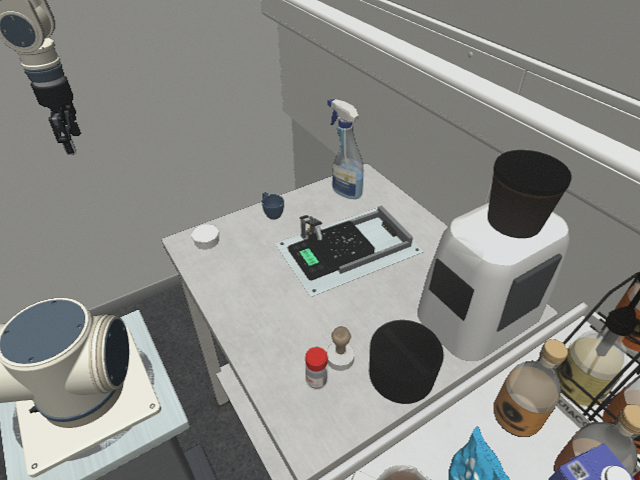

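View pics/top0.png

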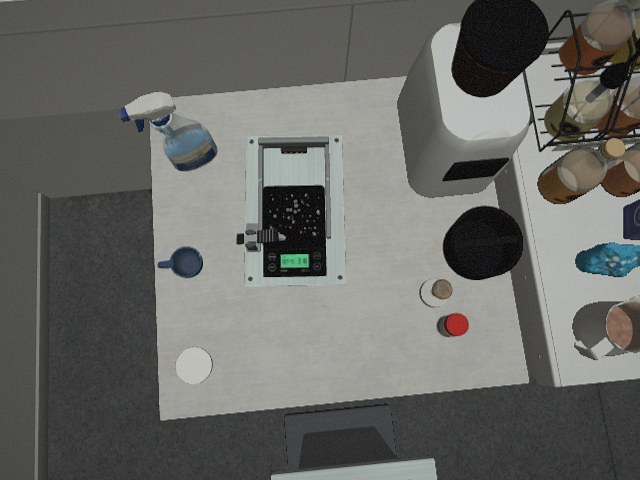

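View pics/wrist0.png

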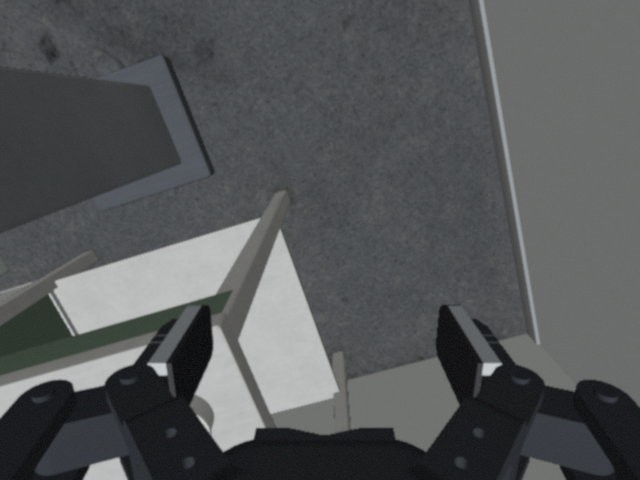

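The top view shows the plate spanning about (246,137)–(345,285), with the scale, the clamp at (262,237) and the bystanders clear of it. I'll zoom in next.

```bash
cat > h.py <<'E'
import numpy as np,cv2
from plant import robot
def ray(n,uv,p=None):
    p=p or robot.camera_params(n); f=240/np.tan(np.radians(p['fovy']/2))
    T=np.array(p['camera_from_world']);R=T[:3,:3];c=-R.T@T[:3,3]
    d=R.T@np.array([(uv[0]-p['cx'])/f,(uv[1]-p['cy'])/f,1]); return c,d
def onz(n,uv,z,p=None):
    c,d=ray(n,uv,p); return c+d*(z-c[2])/d[2]
def proj(n,X,p=None):
    p=p or robot.camera_params(n); f=240/np.tan(np.radians(p['fovy']/2))
    T=np.array(p['camera_from_world']); q=T[:3,:3]@X+T[:3,3]; return np.array([p['cx']+f*q[0]/q[2],p['cy']+f*q[1]/q[2]])
E
python3 - <<'E'
import cv2
im=cv2.imread('pics/top0.png')[125:295,220:370]; cv2.imwrite('pics/topz.png',cv2.resize(im,None,fx=3.5,fy=3.5,interpolation=cv2.INTER_CUBIC))
im=cv2.imread('pics/scene0.png')[180:310,260:440]; cv2.imwrite('pics/scenez.png',cv2.resize(im,None,fx=4,fy=4,interpolation=cv2.INTER_CUBIC))
E
```

```text
(no output)
```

View pics/topz.png

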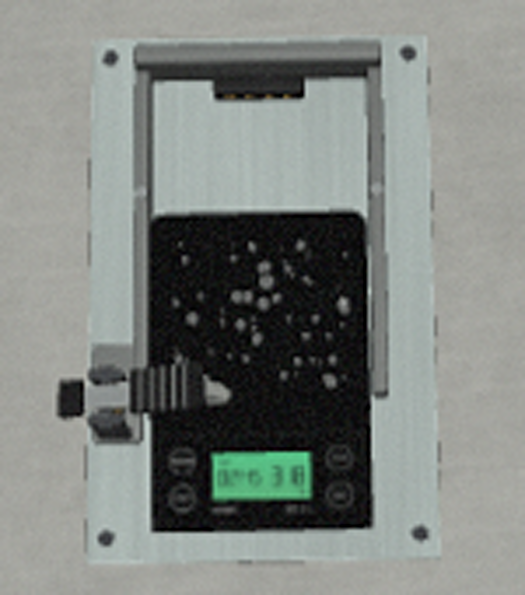

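View pics/scenez.png

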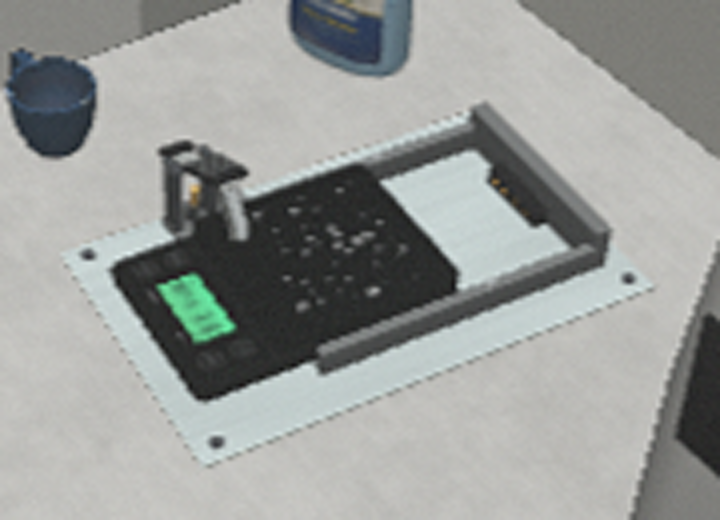

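The zooms show the plate corners (top zoom about (91,38), (425,38), (440,557), (88,562)), the scale front edge at row ~527, the pins at row ~95 and the thumb pad around (165,390). Converting these.

```bash
python3 - <<'E'
from h import *
def full(z,s,o): return ((z[0]+.5)/s-.5+o[0],(z[1]+.5)/s-.5+o[1])
t=lambda z:full(z,3.5,(220,125)); sc=lambda z:full(z,4,(260,180))
# plate frame from scene & top corners : order rearL, rearR, frontR, frontL
T=np.array([[145,105],[145,-105],[-185,-105],[-185,105]])/1000
def fit(P):
    P=np.array(P)[:,:2]; a=T-T.mean(0); b=P-P.mean(0)
    th=np.arctan2((a[:,0]*b[:,1]-a[:,1]*b[:,0]).sum(),(a*b).sum()); R=np.array([[np.cos(th),-np.sin(th)],[np.sin(th),np.cos(th)]])
    o=P.mean(0)-R@T.mean(0); print('yaw',np.degrees(th),'o',o,'res mm',np.round(1000*((T@R.T+o)-P),1).tolist()); return R,o
Rt,ot=fit([onz('top',t(z),.004) for z in [(91,38),(425,38),(440,557),(88,562)]])
Rs,os_=fit([onz('scene',sc(z),.004) for z in [(472,107),(655,288),(208,466),(63,258)]])
def pl(P,R=Rt,o=ot): return np.round(1000*(R.T@(P[:2]-o)),1)
for nm,z,h in [('scr',(111,58),.004),('scr',(408,53),.004),('scr',(421,533),.004),('scr',(106,538),.004),
  ('scale frontL low',(152,529),.007),('frontR',(371,526),.007),('frontL top',(152,529),.02),('rearL',(152,215),.033),('rearR',(366,213),.033),
  ('pins',(225,99),.017),('pins',(300,99),.017),('wall top front',(250,72),.03),('rail end R',(381,395),.024),('rail R start',(381,395),.004),
  ('pad end upper',(200,362),.085),('pad end lower',(202,408),.085),('pad start up',(130,368),.08),('pad start low',(132,412),.08)]:
    print(nm,pl(onz('top',t(z),h)))
for nm,z,h in [('frontL',(115,275),.02),('frontR',(195,400),.007),('frontL16',(113,265),.02),('frontR16',(200,388),.02)]: print(nm,'scene',pl(onz('scene',sc(z),h),Rs,os_))
for nm,z,h in [('cup',(187,262),.05),('jar',(456,325),.09),('tamper',(442,289),.09),('spray base',(192,160),.02),('disc',(194,366),0)]: print(nm,onz('top',z,h))
E
```

```text
yaw -4.6318586803173165 o [0.69268505 0.06395567] res mm [[-0.4, -0.1], [2.9, -1.3], [-1.2, -0.6], [-1.4, 2.0]]
yaw -3.9459190853000785 o [0.69306239 0.06356586] res mm [[1.5, -2.9], [2.7, 2.6], [-2.6, -2.0], [-1.6, 2.3]]
scr [131.8  92.5]
scr [132.2 -93. ]
scr [-169.4  -93.5]
scr [-169.4   92.7]
scale frontL low [-164.9   65.2]
frontR [-165.2  -63.9]
frontL top [-166.7   63.9]
rearL [20.  63.5]
rearR [ 19.2 -64.2]
pins [98.6 20.6]
pins [ 97.9 -25.4]
wall top front [110.7   4.6]
rail end R [-89.9 -71. ]
rail R start [-85.8 -71.6]
pad end upper [-82.2  31.1]
pad end lower [-108.4   30. ]
pad start up [-83.9  70.6]
pad start low [-109.    69.4]
frontL scene [-166.7   55.9]
frontR scene [-166.3  -54.7]
frontL16 scene [-163.8   65. ]
frontR16 scene [-164.4  -58.3]
cup [0.5696514  0.28716488 0.05      ]
jar [ 0.39473049 -0.21656652  0.09      ]
tamper [ 0.46389584 -0.20036523  0.09      ]
spray base [0.79458538 0.27327706 0.02      ]
disc [0.36634329 0.29470387 0.        ]
```

```bash
cat >> h.py <<'E'
from scipy.spatial.transform import Rotation as Ro
YAW=np.radians(-4.5);O=np.array([.6929,.0638]);R2=np.array([[np.cos(YAW),-np.sin(YAW)],[np.sin(YAW),np.cos(YAW)]])
def p2w(x,y,z): return np.r_[O+R2@np.array([x,y])/1000,z/1000]
def w2p(P): return np.round(np.r_[1000*(R2.T@(P[:2]-O)),P[2]*1000],1)
TR=np.column_stack([[0,0,-1],np.r_[-R2[:,0],0],np.r_[R2[:,1],0]])
def go(x,y,z):
    s=robot.sense();R=s['eef_rot']
    print('at',w2p(s['ee_pos']),'shift mm',np.round(1000*R.T@(p2w(x,y,z)-s['ee_pos']),1),'turn',np.round(Ro.from_matrix(R.T@TR).as_rotvec(),4),'F',s['wrist_force'],s['t'],s['joints'].round(1))
E
python3 - <<'E'
from h import *
go(-205,-30,231)
T=np.array(robot.camera_params('wrist')['camera_from_world']);print(-T[:3,:3].T@T[:3,3]-robot.sense()['ee_pos'])
E
```

```text
at [-563.5  418.1  230.8] shift mm [ 1.000e-01 -4.492e+02 -3.571e+02] turn [-2.243e-01 -1.000e-03 -2.000e-04] F [-0.0055911  -0.16202324 -0.20147437] 0.15 [63.9 14.8  1.2 76.4 -0.  81.3]
[-0.07547268  0.0227313   0.14240286]
```

Call:
arm_command --plan '[{"xyz": [0, -449, -357], "turn": [-0.224, 0, 0], "fingers": 0}, {"xyz": [0, -449, -357], "turn": [-0.224, 0, 0], "fingers": 0}, {"xyz": [0, -449, -357], "turn": [-0.224, 0, 0], "fingers": 0}, {"xyz": [0, -449, -357], "turn": [-0.224, 0, 0], "fingers": 0}, {"xyz": [0, -449, -357], "turn": [-0.224, 0, 0], "fingers": 0}]'

```text
t: 0.65
ee_pos: [0.3032, 0.3189, 0.2312]
eef_rot: [[-0.0, -0.997, 0.078], [-0.001, 0.078, 0.997], [-1.0, 0.0, -0.001]]
wrist_force: [0.6, -0.2, 0.1]
grip_width: 0.146
```

```bash
python3 - <<'E'
from h import *
go(-205,-30,231)
E
```

```text
at [-408.5  223.7  231.2] shift mm [   0.3 -203.4 -253.8] turn [ 0.0004 -0.0009 -0.0003] F [ 0.59064071 -0.21144724  0.09724836] 0.65 [ 35.5   4.1 -12.1  73.8  -0.   40. ]
```

Call:
arm_command --plan '[{"xyz": [0, -203, -254], "turn": [0, 0, 0], "fingers": 0}, {"xyz": [0, -203, -254], "turn": [0, 0, 0], "fingers": 0}, {"xyz": [0, -203, -254], "turn": [0, 0, 0], "fingers": 0}, {"xyz": [0, -203, -254], "turn": [0, 0, 0], "fingers": 0}, {"xyz": [0, -203, -254], "turn": [0, 0, 0], "fingers": 0}]'

```text
t: 1.15
ee_pos: [0.4434, 0.1115, 0.2314]
eef_rot: [[-0.0, -0.997, 0.078], [-0.001, 0.078, 0.997], [-1.0, 0.0, -0.001]]
wrist_force: [0.5, 2.1, -0.2]
grip_width: 0.0
```

Call:
arm_command --plan '[{"xyz": [0, -50, -63], "turn": [0, 0, 0], "fingers": 0}, {"xyz": [0, -62, -77], "turn": [0, 0, 0], "fingers": 0}, {"xyz": [0, -62, -77], "turn": [0, 0, 0], "fingers": 0}]'

```text
t: 1.45
ee_pos: [0.5018, 0.0254, 0.2304]
eef_rot: [[-0.0, -0.997, 0.083], [-0.002, 0.083, 0.997], [-1.0, 0.0, -0.002]]
wrist_force: [-0.5, 0.3, -0.3]
grip_width: 0.0
```

```bash
python3 - <<'E'
from h import *
import pickle
go(-205,-30,231)
p=robot.camera_params('wrist');pickle.dump(p,open('wp1.pkl','wb'))
im=robot.camera('wrist');cv2.imwrite('pics/w1.png',im[:,:,::-1])
E
```

```text
at [-187.5  -53.3  230.4] shift mm [-0.6 17.7 23.2] turn [-0.0049 -0.0017 -0.0003] F [-0.45013893  0.2784669  -0.27176513] 1.45 [-6.6 10.2 -5.  74.8 -0.1 -1.8]
```

View pics/w1.png

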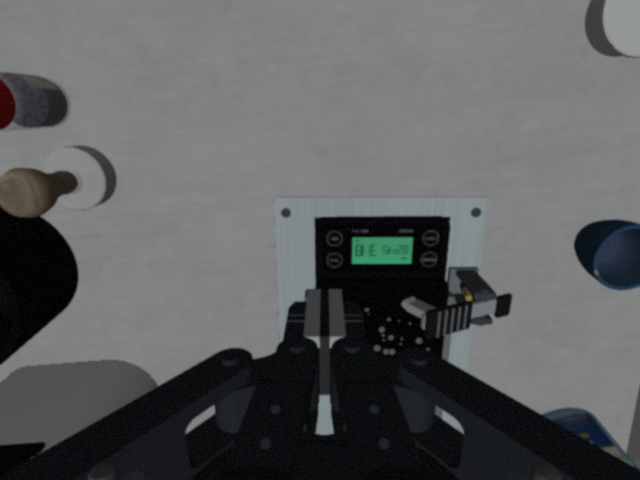

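The wrist view shows the plate's front corners at (275,198) and (489,198), the scale front edge at row ~217 (columns 316–448), and the pad's near/far edges around (470,303)/(430,335). I'm cross-checking against the top view.

```bash
python3 - <<'E'
from h import *
import pickle
p=pickle.load(open('wp1.pkl','rb'))
for n,uv,h in [('cornR',(275,198),.004),('cornL',(489,197.5),.004),('scrR',(286,212.5),.004),('scrL',(476,212.5),.004),('sR',(316,218),.02),('sL',(448,217),.02),
 ('pad inner front',(426,311),.093),('pad inner rear',(429,336),.093),('pad outer front',(468,303),.075),('pad outer rear',(469,327),.075)]: print(n,w2p(onz('wrist',uv,h,p)))
im=cv2.imread('pics/w1.png')[190:360,400:520]; cv2.imwrite('pics/w1z.png',cv2.resize(im,None,fx=4,fy=3.5,interpolation=cv2.INTER_CUBIC))
E
```

```text
cornR [-183.7 -102.     4. ]
cornL [-183.   105.2    4. ]
scrR [-169.1  -91.9    4. ]
scrL [-168.    94.3    4. ]
sR [-167.8  -62.1   20. ]
sL [-168.1   62.1   20. ]
pad inner front [-109.7   27.6   93. ]
pad inner rear [-86.5  31.8  93. ]
pad outer front [-107.1   68.1   75. ]
pad outer rear [-83.7  71.5  75. ]
```

View pics/w1z.png

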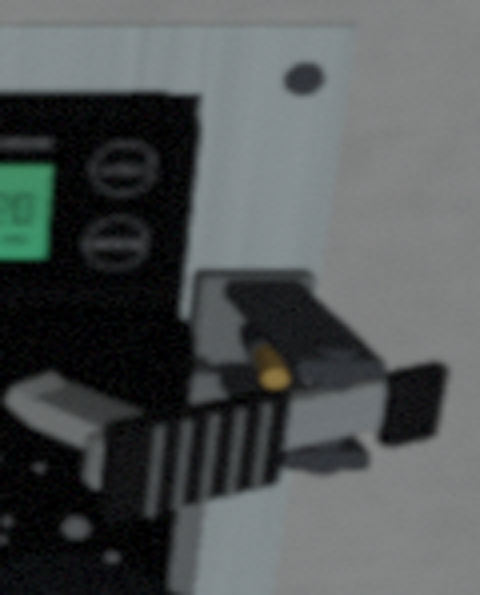

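```bash
python3 - <<'E'
from h import *
import pickle
p=pickle.load(open('wp1.pkl','rb'))
a,d=ray('top',(285.4,236.2));b,e=ray('wrist',(402,300),p)
A=np.column_stack([d,-e]);s,*_=np.linalg.lstsq(A,b-a,rcond=None);print(w2p(a+d*s[0]),w2p(b+e*s[1]))
go(-190,-34,100)
E
```

```text
[-88.6  17.5  36.4] [-89.9  20.1  36.2]
at [-189.1  -51.5  230.5] shift mm [130.5   0.8  17.6] turn [-0.0041 -0.0009 -0.0014] F [-0.4756519  -0.08162448 -0.14194425] 1.5 [-6.4 10.1 -5.1 74.9 -0.1 -1.7]
```

Call:
arm_command --plan '[{"xyz": [40, 0.8, 17.6], "turn": [-0.004, 0, 0], "fingers": 0}, {"xyz": [90, 0.8, 17.6], "turn": [-0.004, 0, 0], "fingers": 0}, {"xyz": [130, 0.8, 17.6], "turn": [-0.004, 0, 0], "fingers": 0}, {"xyz": [165, 0.8, 17.6], "turn": [-0.004, 0, 0], "fingers": 0}, {"xyz": [180, 0.8, 17.6], "turn": [-0.004, 0, 0], "fingers": 0}]'

```text
t: 2.0
ee_pos: [0.4982, 0.046, 0.0476]
eef_rot: [[-0.006, -0.997, 0.077], [-0.0, 0.077, 0.997], [-1.0, 0.006, -0.001]]
wrist_force: [-0.0, 0.2, 0.3]
grip_width: 0.0
```

```bash
python3 - <<'E'
from h import *
go(-190,-34,11)
E
```

```text
at [-192.7  -33.1   47.6] shift mm [36.6 -3.  -0.9] turn [ 0.0012 -0.0007 -0.006 ] F [-0.01273118  0.21510809  0.34609464] 2.0 [ -4.3  17.6 -23.7  49.1  -0.    0.1]
```

Call:
arm_command --plan '[{"xyz": [20, -3, -1], "turn": [0, 0, -0.006], "fingers": 0}, {"xyz": [34, -3, -1], "turn": [0, 0, -0.006], "fingers": 0}, {"xyz": [36, -3, -1], "turn": [0, 0, -0.006], "fingers": 0}, {"xyz": [36, -3, -1], "turn": [0, 0, -0.006], "fingers": 0}]'

```text
t: 2.4
ee_pos: [0.5004, 0.0454, 0.0117]
eef_rot: [[-0.001, -0.997, 0.076], [-0.001, 0.076, 0.997], [-1.0, 0.001, -0.001]]
wrist_force: [0.1, 0.7, 0.3]
grip_width: 0.002
```

```bash
python3 - <<'E'
from h import *
go(-178,-34,11)
E
```

```text
at [-190.5  -33.4   11.7] shift mm [  0.7 -12.5  -0.6] turn [ 0.0021 -0.0006 -0.0007] F [0.07262836 0.69911787 0.27769649] 2.4 [ -4.4  20.  -26.5  43.5  -0.    0. ]
```

Approach the face slowly (tool −y is inward).

Call:
arm_command --plan '[{"xyz": [0.5, -3, 0], "turn": [0, 0, 0], "fingers": 0}, {"xyz": [0.5, -6, 0], "turn": [0, 0, 0], "fingers": 0}, {"xyz": [0.5, -8, 0], "turn": [0, 0, 0], "fingers": 0}, {"xyz": [0.5, -10, 0], "turn": [0, 0, 0], "fingers": 0}, {"xyz": [0.5, -12, 0], "turn": [0, 0, 0], "fingers": 0}]'

```text
t: 2.9
ee_pos: [0.5126, 0.0445, 0.0114]
eef_rot: [[-0.0, -0.997, 0.076], [-0.001, 0.076, 0.997], [-1.0, 0.0, -0.001]]
wrist_force: [-0.1, -0.5, -0.1]
grip_width: -0.0
```

Call:
arm_command --plan '[{"xyz": [0, -2, 0], "turn": [0, 0, 0], "fingers": 0}, {"xyz": [0, -4, 0], "turn": [0, 0, 0], "fingers": 0}, {"xyz": [0, -6, 0], "turn": [0, 0, 0], "fingers": 0}, {"xyz": [0, -8, 0], "turn": [0, 0, 0], "fingers": 0}, {"xyz": [0, -10, 0], "turn": [0, 0, 0], "fingers": 0}]'

```text
t: 3.4
ee_pos: [0.5226, 0.0437, 0.0113]
eef_rot: [[-0.001, -0.997, 0.076], [-0.001, 0.076, 0.997], [-1.0, 0.001, -0.001]]
wrist_force: [-3.7, -0.9, 1.7]
grip_width: -0.004
```

```bash
python3 - <<'E'
from h import *
go(-178,-34,11)
E
```

```text
at [-168.2  -33.4   11.3] shift mm [ 0.3  9.8 -0.6] turn [ 0.002  -0.0006 -0.0008] F [-3.69416271 -0.85319454  1.65995894] 3.4 [ -4.4  21.8 -23.5  44.7  -0.    0. ]
```

Call:
arm_command --plan '[{"xyz": [0, -4, 0], "turn": [0, 0, 0], "fingers": 0}, {"xyz": [0, -8, 0], "turn": [0, 0, 0], "fingers": 0}, {"xyz": [0, -12, 0], "turn": [0, 0, 0], "fingers": 0}, {"xyz": [0, -16, 0], "turn": [0, 0, 0], "fingers": 0}, {"xyz": [0, -20, 0], "turn": [0, 0, 0], "fingers": 0}]'

```text
t: 3.9
ee_pos: [0.5429, 0.0421, 0.0112]
eef_rot: [[-0.001, -0.997, 0.077], [-0.001, 0.077, 0.997], [-1.0, 0.001, -0.001]]
wrist_force: [-5.2, -0.3, 2.5]
grip_width: 0.003
```

Call:
arm_command --plan '[{"xyz": [0, -4, 0], "turn": [0, 0, 0], "fingers": 0}, {"xyz": [0, -8, 0], "turn": [0, 0, 0], "fingers": 0}, {"xyz": [0, -12, 0], "turn": [0, 0, 0], "fingers": 0}, {"xyz": [0, -16, 0], "turn": [0, 0, 0], "fingers": 0}, {"xyz": [0, -20, 0], "turn": [0, 0, 0], "fingers": 0}]'

```text
t: 4.4
ee_pos: [0.5631, 0.0405, 0.0112]
eef_rot: [[-0.001, -0.997, 0.077], [-0.001, 0.077, 0.997], [-1.0, 0.001, -0.001]]
wrist_force: [-4.3, -0.3, 2.6]
grip_width: 0.001
```

```bash
python3 - <<'E'
from h import *
go(-100,-34,11)
im=robot.camera('top');cv2.imwrite('pics/t2.png',im[:,:,::-1])
im=im[125:295,220:370,::-1]; cv2.imwrite('pics/t2z.png',cv2.resize(im,None,fx=3.5,fy=3.5,interpolation=cv2.INTER_CUBIC))
im=robot.camera('scene')[180:310,260:440,::-1]; cv2.imwrite('pics/s2z.png',cv2.resize(im,None,fx=4,fy=4,interpolation=cv2.INTER_CUBIC))
E
```

```text
at [-127.6  -33.4   11.2] shift mm [  0.2 -27.6  -0.7] turn [ 0.0019 -0.0007 -0.0009] F [-4.29425974 -0.28369084  2.58295257] 4.4 [ -4.4  25.  -17.9  47.1  -0.    0. ]
```

View pics/t2z.png

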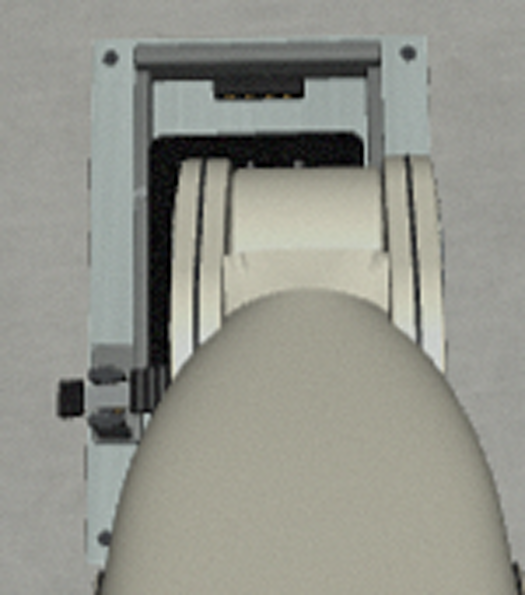

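View pics/s2z.png

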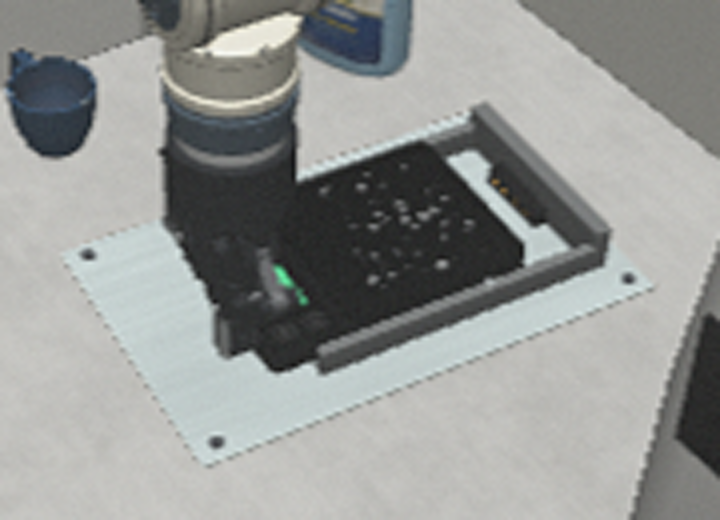

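The scale has moved about 47 mm straight in (rear edge at zoom row ~138, pins at row ~97), so about 25–28 mm remain.

Call:
arm_command --plan '[{"xyz": [0, -4, 0], "turn": [0, 0, 0], "fingers": 0}, {"xyz": [0, -8, 0], "turn": [0, 0, 0], "fingers": 0}, {"xyz": [0, -12, 0], "turn": [0, 0, 0], "fingers": 0}, {"xyz": [0, -15, 0], "turn": [0, 0, 0], "fingers": 0}, {"xyz": [0, -17, 0], "turn": [0, 0, 0], "fingers": 0}]'

```text
t: 5.0
ee_pos: [0.5811, 0.0392, 0.0111]
eef_rot: [[0.0, -0.997, 0.077], [-0.001, 0.077, 0.997], [-1.0, -0.0, -0.001]]
wrist_force: [-4.0, -0.3, 2.1]
grip_width: 0.002
```

Call:
arm_command --plan '[{"xyz": [0, -1, 0], "turn": [0, 0, 0], "fingers": 0}, {"xyz": [0, -2, 0], "turn": [0, 0, 0], "fingers": 0}, {"xyz": [0, -3, 0], "turn": [0, 0, 0], "fingers": 0}]'

```text
t: 5.3
ee_pos: [0.5841, 0.039, 0.0111]
eef_rot: [[0.0, -0.997, 0.077], [-0.0, 0.077, 0.997], [-1.0, -0.0, -0.0]]
wrist_force: [-3.9, 0.4, 1.7]
grip_width: -0.004
```

Call:
arm_command --plan '[{"xyz": [0, -1, 0], "turn": [0, 0, 0], "fingers": 0}, {"xyz": [0, -2, 0], "turn": [0, 0, 0], "fingers": 0}]'

```text
t: 5.5
ee_pos: [0.5862, 0.0388, 0.0112]
eef_rot: [[0.0, -0.997, 0.077], [-0.001, 0.077, 0.997], [-1.0, -0.0, -0.001]]
wrist_force: [-3.1, -0.7, 1.0]
grip_width: 0.002
```

```bash
python3 - <<'E'
from h import *
go(-100,-34,11)
im=robot.camera('top')
im=im[125:295,220:370,::-1]; cv2.imwrite('pics/t3z.png',cv2.resize(im,None,fx=3.5,fy=3.5,interpolation=cv2.INTER_CUBIC))
E
```

```text
at [-104.5  -33.3   11.2] shift mm [ 0.2 -4.5 -0.7] turn [ 0.0019 -0.0005  0.0003] F [-3.07043266 -0.67009797  0.96677864] 5.5 [ -4.4  26.8 -14.7  48.5  -0.    0. ]
```

View pics/t3z.png

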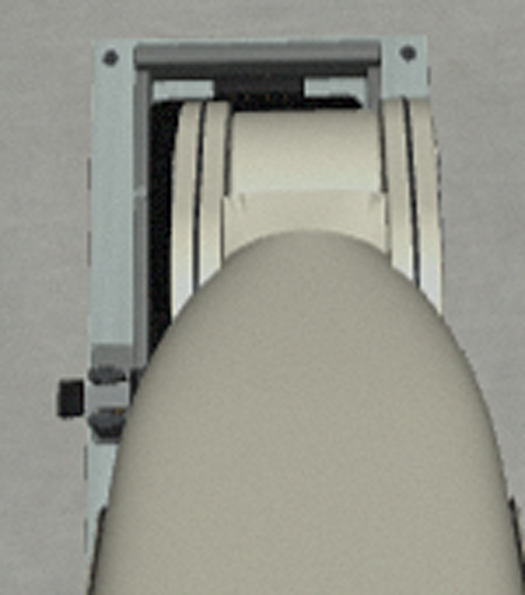

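The scale's rear edge is at zoom row ~100, just about at the pins. I'll continue in 1 mm steps.

Call:
arm_command --plan '[{"xyz": [0, -1, 0], "turn": [0, 0, 0], "fingers": 0}, {"xyz": [0, -1.5, 0], "turn": [0, 0, 0], "fingers": 0}]'

```text
t: 5.75
ee_pos: [0.588, 0.0387, 0.0112]
eef_rot: [[0.001, -0.997, 0.077], [-0.0, 0.077, 0.997], [-1.0, -0.001, -0.0]]
wrist_force: [-3.9, -0.6, 1.1]
grip_width: 0.0
```

Call:
arm_command --plan '[{"xyz": [0, -1, 0], "turn": [0, 0, 0], "fingers": 0}, {"xyz": [0, -1.5, 0], "turn": [0, 0, 0], "fingers": 0}]'

```text
t: 5.95
ee_pos: [0.5896, 0.0386, 0.0112]
eef_rot: [[0.001, -0.997, 0.077], [-0.0, 0.077, 0.997], [-1.0, -0.001, -0.0]]
wrist_force: [-4.0, -0.6, 1.6]
grip_width: 0.002
```

Call:
arm_command --plan '[{"xyz": [0, -1, 0], "turn": [0, 0, 0], "fingers": 0}, {"xyz": [0, -1.5, 0], "turn": [0, 0, 0], "fingers": 0}]'

```text
t: 6.15
ee_pos: [0.5905, 0.0385, 0.0111]
eef_rot: [[-0.001, -0.997, 0.077], [-0.0, 0.077, 0.997], [-1.0, 0.001, -0.0]]
wrist_force: [-7.6, -0.1, 5.3]
grip_width: 0.002
```

```bash
python3 - <<'E'
from h import *
go(-100,-34,11)
E
```

```text
at [-100.1  -33.3   11.1] shift mm [ 0.1 -0.1 -0.7] turn [ 0.0019 -0.0005 -0.0006] F [-7.59544392 -0.07274617  5.25181189] 6.15 [ -4.4  27.2 -14.   48.9  -0.    0. ]
```

Force stepped from 4 N to 7.6 N at TCP x ≈ 0.590, which looks like pin contact. One small confirming push.

Call:
arm_command --plan '[{"xyz": [0, -0.7, 0], "turn": [0, 0, 0], "fingers": 0}, {"xyz": [0, -1.3, 0], "turn": [0, 0, 0], "fingers": 0}]'

```text
t: 6.35
ee_pos: [0.5908, 0.0384, 0.0111]
eef_rot: [[-0.002, -0.997, 0.077], [-0.0, 0.077, 0.997], [-1.0, 0.002, -0.001]]
wrist_force: [-8.6, -0.7, 5.3]
grip_width: 0.004
```

Call:
arm_command --plan '[{"xyz": [0, -0.5, 0], "turn": [0, 0, 0], "fingers": 0}, {"xyz": [0, -1, 0], "turn": [0, 0, 0], "fingers": 0}]'

```text
t: 6.55
ee_pos: [0.5909, 0.0384, 0.0111]
eef_rot: [[-0.004, -0.997, 0.076], [-0.0, 0.076, 0.997], [-1.0, 0.004, -0.001]]
wrist_force: [-9.3, -1.4, 6.9]
grip_width: -0.001
```

```bash
python3 - <<'E'
from h import *
go(-100,-34,11)
im=robot.camera('scene')[180:310,260:440,::-1]; cv2.imwrite('pics/s4z.png',cv2.resize(im,None,fx=4,fy=4,interpolation=cv2.INTER_CUBIC))
E
```

```text
at [-99.7 -33.3  11.1] shift mm [ 0.1  0.3 -0.7] turn [ 0.002  -0.0008 -0.0041] F [-9.28135547 -1.41368967  6.8929879 ] 6.55 [ -4.4  27.3 -13.8  49.2  -0.    0. ]
```

View pics/s4z.png

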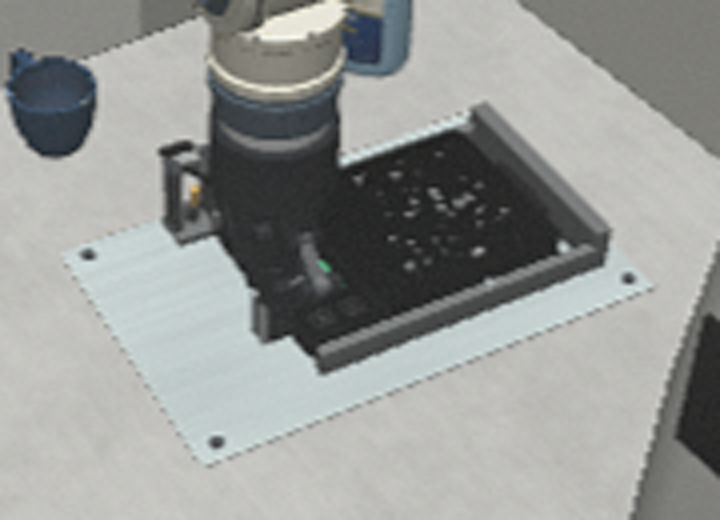

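Consistent with the pins (expected front face at plate x ≈ −92.5). Backing off, then rising.

Call:
arm_command --plan '[{"xyz": [0, 2, 0], "turn": [0, 0, 0], "fingers": 0}, {"xyz": [0, 6, 0], "turn": [0, 0, 0], "fingers": 0}, {"xyz": [0, 14, 0], "turn": [0, 0, 0], "fingers": 0}, {"xyz": [0, 28, 0], "turn": [0, 0, 0], "fingers": 0}, {"xyz": [0, 50, 0], "turn": [0, 0, 0], "fingers": 0}]'

```text
t: 7.1
ee_pos: [0.5412, 0.0422, 0.0113]
eef_rot: [[-0.003, -0.997, 0.077], [-0.001, 0.077, 0.997], [-1.0, 0.003, -0.001]]
wrist_force: [0.7, -0.1, -0.3]
grip_width: -0.005
```

Call:
arm_command --plan '[{"xyz": [-20, 50, 0], "turn": [0, 0, 0], "fingers": 0}, {"xyz": [-60, 80, 0], "turn": [0, 0, 0], "fingers": 0}, {"xyz": [-105, 100, 0], "turn": [0, 0, 0], "fingers": 0}, {"xyz": [-135, 110, 0], "turn": [0, 0, 0], "fingers": 0}, {"xyz": [-135, 110, 0], "turn": [0, 0, 0], "fingers": 0}]'

```text
t: 7.6
ee_pos: [0.4324, 0.0509, 0.1509]
eef_rot: [[0.005, -0.997, 0.076], [-0.001, 0.076, 0.997], [-1.0, -0.005, -0.001]]
wrist_force: [0.0, -0.0, -0.4]
grip_width: 0.003
```

```bash
python3 - <<'E'
from h import *
import pickle
go(-97,40,150)
im=robot.camera('top')[125:295,220:370,::-1]; cv2.imwrite('pics/t5z.png',cv2.resize(im,None,fx=3.5,fy=3.5,interpolation=cv2.INTER_CUBIC))
im=robot.camera('scene')[180:310,260:440,::-1]; cv2.imwrite('pics/s5z.png',cv2.resize(im,None,fx=4,fy=4,interpolation=cv2.INTER_CUBIC))
pickle.dump(robot.camera_params('wrist'),open('wp5.pkl','wb'))
im=robot.camera('wrist');cv2.imwrite('pics/w5.png',im[:,:,::-1])
E
```

```text
at [-258.7  -33.4  150.9] shift mm [   1.6 -161.9   73. ] turn [ 0.0023 -0.0006  0.005 ] F [ 0.00424685 -0.04815541 -0.38860944] 7.6 [ -4.3   5.9 -22.2  61.6  -0.    0. ]
```

View pics/t5z.png

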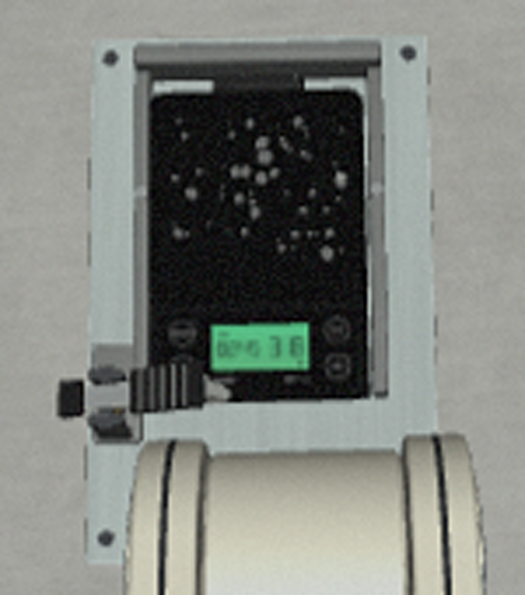

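View pics/s5z.png

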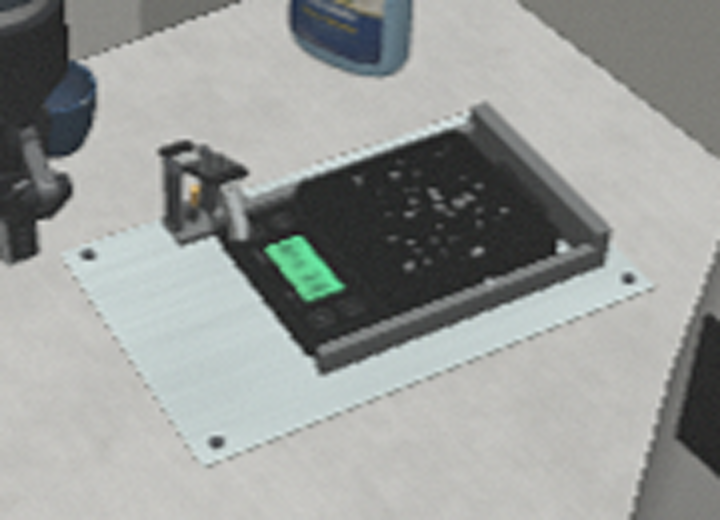

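View pics/w5.png

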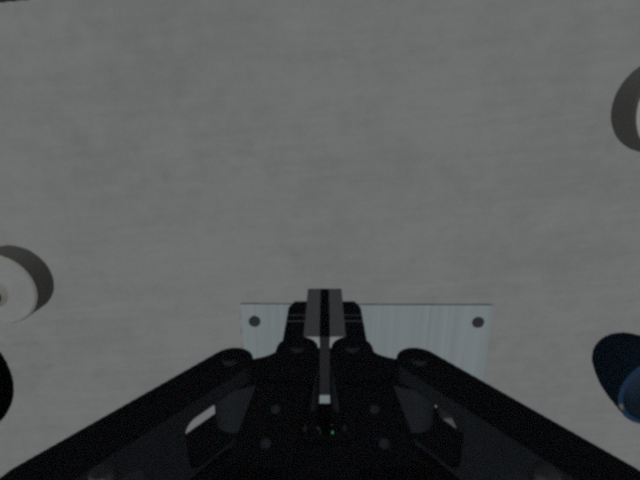

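The scale's rear is at zoom row ~95 and its front edge at row ~399, next to the pad (rows 362–410). Measuring.

```bash
python3 - <<'E'
from h import *
t=lambda z:((z[0]+.5)/3.5-.5+220,(z[1]+.5)/3.5-.5+125)
for z,h in [((250,401),.007),((370,398),.007),((250,401),.02),((370,398),.02),((160,93),.033),((355,93),.033),((200,362),.09),((202,408),.09),((130,368),.077),((132,412),.077)]: print(z,h,w2p(onz('top',t(z),h)))
E
```

```text
(250, 401) 0.007 [-89.    7.3   7. ]
(370, 398) 0.007 [-88.5 -64.5   7. ]
(250, 401) 0.02 [-91.7   6.7  20. ]
(370, 398) 0.02 [-91.2 -64.2  20. ]
(160, 93) 0.033 [96.8 58.9 33. ]
(355, 93) 0.033 [ 94.7 -59.   33. ]
(200, 362) 0.09 [-83.5  31.1  90. ]
(202, 408) 0.09 [-109.6   30.1   90. ]
(130, 368) 0.077 [-83.3  71.3  77. ]
(132, 412) 0.077 [-108.5   70.1   77. ]
```

Call:
arm_command --plan '[{"xyz": [0, -45, 20], "turn": [0, 0, 0.005], "fingers": 0}, {"xyz": [0, -90, 40], "turn": [0, 0, 0.005], "fingers": 0}, {"xyz": [0, -130, 58], "turn": [0, 0, 0.005], "fingers": 0}, {"xyz": [0, -155, 70], "turn": [0, 0, 0.005], "fingers": 0}, {"xyz": [0, -162, 73], "turn": [0, 0, 0.005], "fingers": 0}]'

```text
t: 8.25
ee_pos: [0.6008, 0.1119, 0.1427]
eef_rot: [[-0.01, -0.997, 0.076], [-0.0, 0.076, 0.997], [-1.0, 0.01, -0.001]]
wrist_force: [0.4, 1.0, -0.1]
grip_width: -0.001
```

Call:
arm_command --plan '[{"xyz": [0, 0, 0], "turn": [0, 0, 0], "fingers": 0}]'

```text
t: 8.35
ee_pos: [0.6009, 0.1121, 0.1406]
eef_rot: [[-0.013, -0.997, 0.075], [-0.0, 0.075, 0.997], [-1.0, 0.013, -0.001]]
wrist_force: [0.7, -0.5, -0.9]
grip_width: 0.001
```

```bash
python3 - <<'E'
from h import *
go(-96.5,40,100)
E
```

```text
at [-95.5  41.  140.6] shift mm [40.6  0.5 -0.9] turn [ 0.003  -0.0012 -0.0131] F [ 0.68359961 -0.52790061 -0.89530591] 8.35 [ 2.7 23.4  0.6 68.   0.   7. ]
```

Call:
arm_command --plan '[{"xyz": [12, 0.5, -1], "turn": [0, 0, -0.013], "fingers": 0}, {"xyz": [26, 0.5, -1], "turn": [0, 0, -0.013], "fingers": 0}, {"xyz": [36, 0.5, -1], "turn": [0, 0, -0.013], "fingers": 0}, {"xyz": [39, 0.5, -1], "turn": [0, 0, -0.013], "fingers": 0}, {"xyz": [39, 0.5, -1], "turn": [0, 0, -0.013], "fingers": 0}]'

```text
t: 8.85
ee_pos: [0.5993, 0.1109, 0.1013]
eef_rot: [[-0.001, -0.997, 0.076], [-0.001, 0.076, 0.997], [-1.0, 0.001, -0.001]]
wrist_force: [-0.1, 0.1, 0.6]
grip_width: 0.004
```

```bash
python3 - <<'E'
from h import *
import pickle
go(-96.5,40,95)
pickle.dump(robot.camera_params('wrist'),open('wp6.pkl','wb'))
im=robot.camera('wrist');cv2.imwrite('pics/w6.png',im[:,:,::-1])
im=robot.camera('scene')[150:300,240:420,::-1]; cv2.imwrite('pics/s6z.png',cv2.resize(im,None,fx=4,fy=4,interpolation=cv2.INTER_CUBIC))
E
```

```text
at [-97.   39.6 101.3] shift mm [ 6.3 -0.5  0.4] turn [ 0.0028 -0.0013 -0.0011] F [-0.14935708  0.10238867  0.63125553] 8.85 [ 2.6 24.2 -4.1 61.8 -0.1  7. ]
```

View pics/w6.png

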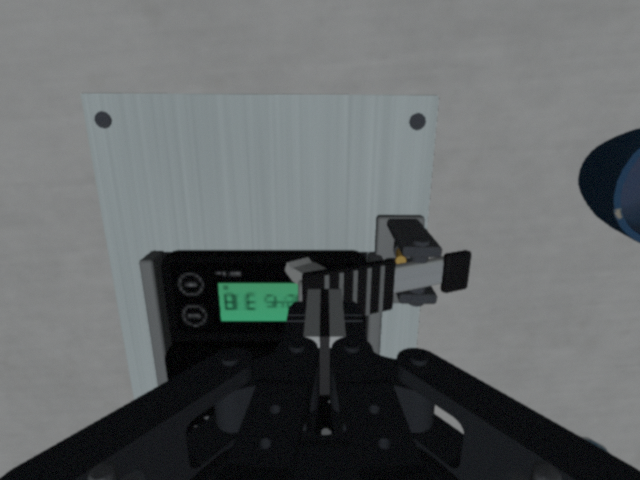

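View pics/s6z.png

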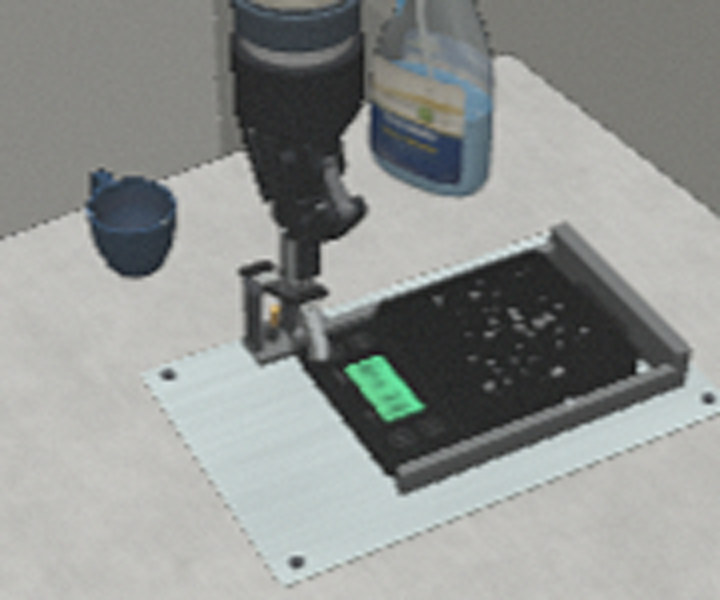

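The fingers stand centred over the pad (tip at column 325, pad from 303 to 395). Now pressing down in small steps.

Call:
arm_command --plan '[{"xyz": [3, -0.5, 0.4], "turn": [0, 0, 0], "fingers": 0}, {"xyz": [6, -0.5, 0.4], "turn": [0, 0, 0], "fingers": 0}, {"xyz": [8, -0.5, 0.4], "turn": [0, 0, 0], "fingers": 0}, {"xyz": [10, -0.5, 0.4], "turn": [0, 0, 0], "fingers": 0}]'

```text
t: 9.35
ee_pos: [0.6005, 0.1114, 0.092]
eef_rot: [[0.0, -0.997, 0.076], [-0.001, 0.076, 0.997], [-1.0, -0.0, -0.001]]
wrist_force: [-0.3, -0.5, 1.8]
grip_width: 0.003
```

Call:
arm_command --plan '[{"xyz": [1, 0, 0], "turn": [0, 0, 0], "fingers": 0}, {"xyz": [2, 0, 0], "turn": [0, 0, 0], "fingers": 0}, {"xyz": [3, 0, 0], "turn": [0, 0, 0], "fingers": 0}]'

```text
t: 9.65
ee_pos: [0.6008, 0.1112, 0.0895]
eef_rot: [[0.001, -0.997, 0.076], [-0.002, 0.076, 0.997], [-1.0, -0.001, -0.001]]
wrist_force: [-0.3, -1.1, 4.4]
grip_width: -0.002
```

Call:
arm_command --plan '[{"xyz": [1, 0, 0], "turn": [0, 0, 0], "fingers": 0}, {"xyz": [2, 0, 0], "turn": [0, 0, 0], "fingers": 0}, {"xyz": [3, 0, 0], "turn": [0, 0, 0], "fingers": 0}]'

```text
t: 9.95
ee_pos: [0.601, 0.1111, 0.0867]
eef_rot: [[0.002, -0.997, 0.076], [-0.002, 0.076, 0.997], [-1.0, -0.002, -0.002]]
wrist_force: [0.0, -1.2, 4.7]
grip_width: 0.003
```

Contact made at 4–5 N, so I keep going.

Call:
arm_command --plan '[{"xyz": [1.5, 0, 0], "turn": [0, 0, 0], "fingers": 0}, {"xyz": [3, 0, 0], "turn": [0, 0, 0], "fingers": 0}, {"xyz": [4.5, 0, 0], "turn": [0, 0, 0], "fingers": 0}, {"xyz": [6, 0, 0], "turn": [0, 0, 0], "fingers": 0}]'

```text
t: 10.35
ee_pos: [0.601, 0.1111, 0.0803]
eef_rot: [[0.002, -0.997, 0.076], [-0.002, 0.076, 0.997], [-1.0, -0.002, -0.002]]
wrist_force: [0.2, -2.4, 2.5]
grip_width: -0.002
```

Call:
arm_command --plan '[{"xyz": [1.5, 0, 0], "turn": [0, 0, 0], "fingers": 0}, {"xyz": [3, 0, 0], "turn": [0, 0, 0], "fingers": 0}, {"xyz": [4, 0, 0], "turn": [0, 0, 0], "fingers": 0}]'

```text
t: 10.65
ee_pos: [0.6007, 0.1112, 0.0759]
eef_rot: [[0.001, -0.997, 0.076], [-0.001, 0.076, 0.997], [-1.0, -0.001, -0.001]]
wrist_force: [0.3, -0.5, 0.9]
grip_width: 0.003
```

Call:
arm_command --plan '[{"xyz": [1, 0, 0], "turn": [0, 0, 0], "fingers": 0}, {"xyz": [2, 0, 0], "turn": [0, 0, 0], "fingers": 0}, {"xyz": [3, 0, 0], "turn": [0, 0, 0], "fingers": 0}]'

```text
t: 10.95
ee_pos: [0.6007, 0.1113, 0.0726]
eef_rot: [[0.001, -0.997, 0.076], [-0.001, 0.076, 0.997], [-1.0, -0.001, -0.001]]
wrist_force: [-0.8, -0.3, -0.9]
grip_width: -0.002
```

```bash
python3 - <<'E'
from h import *
go(-96.5,40,62)
E
```

```text
at [-95.7  40.1  72.6] shift mm [10.6  0.8 -0.1] turn [ 0.0029 -0.0013  0.0008] F [-0.7597114  -0.29627954 -0.87282538] 10.95 [ 2.7 25.5 -6.5 58.  -0.1  7. ]
```

The force dropped to zero, so the rocker went over centre. I'll follow it down to make sure it's fully seated.

Call:
arm_command --plan '[{"xyz": [2, 0.5, 0], "turn": [0, 0, 0], "fingers": 0}, {"xyz": [4, 0.5, 0], "turn": [0, 0, 0], "fingers": 0}, {"xyz": [6, 0.5, 0], "turn": [0, 0, 0], "fingers": 0}]'

```text
t: 11.25
ee_pos: [0.6001, 0.1113, 0.0665]
eef_rot: [[0.001, -0.997, 0.076], [-0.001, 0.076, 0.997], [-1.0, -0.001, -0.001]]
wrist_force: [-1.5, -0.9, 2.7]
grip_width: 0.0
```

Call:
arm_command --plan '[{"xyz": [1, 0, 0], "turn": [0, 0, 0], "fingers": 0}, {"xyz": [2, 0, 0], "turn": [0, 0, 0], "fingers": 0}, {"xyz": [3, 0, 0], "turn": [0, 0, 0], "fingers": 0}]'

```text
t: 11.55
ee_pos: [0.6001, 0.1111, 0.0637]
eef_rot: [[0.001, -0.997, 0.076], [-0.002, 0.076, 0.997], [-1.0, -0.001, -0.002]]
wrist_force: [0.1, -0.1, 0.8]
grip_width: 0.0
```

```bash
python3 - <<'E'
from h import *
go(-96.5,40,58)
im=robot.camera('scene')[150:300,240:420,::-1]; cv2.imwrite('pics/s7z.png',cv2.resize(im,None,fx=4,fy=4,interpolation=cv2.INTER_CUBIC))
E
```

```text
at [-96.2  39.8  63.7] shift mm [5.7 0.3 0.2] turn [ 0.0027 -0.0018  0.001 ] F [ 0.12117676 -0.12483289  0.80082636] 11.55 [ 2.7 25.8 -7.4 56.8 -0.1  7. ]
```

View pics/s7z.png

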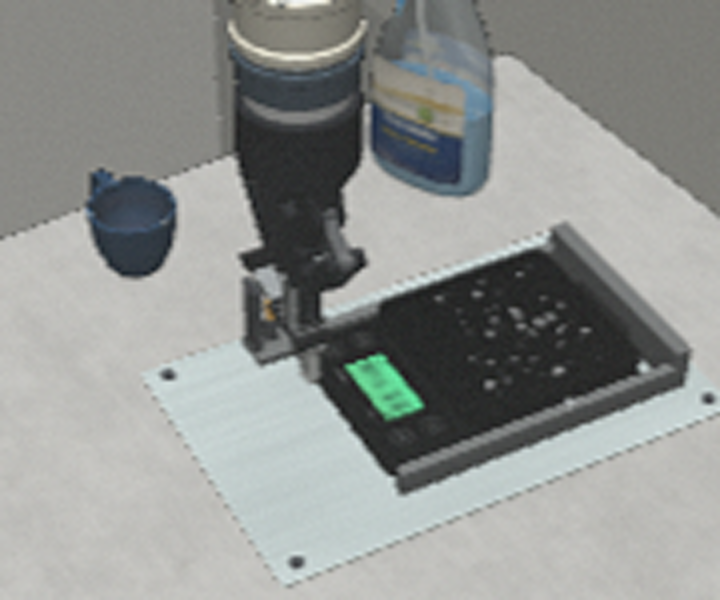

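Call:
arm_command --plan '[{"xyz": [1, 0, 0], "turn": [0, 0, 0], "fingers": 0}, {"xyz": [2, 0, 0], "turn": [0, 0, 0], "fingers": 0}, {"xyz": [3, 0, 0], "turn": [0, 0, 0], "fingers": 0}]'

```text
t: 11.9
ee_pos: [0.6001, 0.1114, 0.0602]
eef_rot: [[0.001, -0.997, 0.076], [-0.001, 0.076, 0.997], [-1.0, -0.001, -0.001]]
wrist_force: [0.9, -0.4, 0.1]
grip_width: 0.001
```

Call:
arm_command --plan '[{"xyz": [1, 0, 0], "turn": [0, 0, 0], "fingers": 0}, {"xyz": [2, 0, 0], "turn": [0, 0, 0], "fingers": 0}]'

```text
t: 12.1
ee_pos: [0.6, 0.1115, 0.058]
eef_rot: [[0.0, -0.997, 0.075], [-0.001, 0.075, 0.997], [-1.0, -0.001, -0.001]]
wrist_force: [-0.9, 1.0, -0.5]
grip_width: 0.001
```

Call:
arm_command --plan '[{"xyz": [0.7, 0, 0], "turn": [0, 0, 0], "fingers": 0}, {"xyz": [1.4, 0, 0], "turn": [0, 0, 0], "fingers": 0}]'

```text
t: 12.3
ee_pos: [0.6002, 0.1115, 0.0574]
eef_rot: [[0.001, -0.997, 0.075], [-0.001, 0.075, 0.997], [-1.0, -0.001, -0.001]]
wrist_force: [-4.0, -1.1, 11.7]
grip_width: 0.0
```

Call:
arm_command --plan '[{"xyz": [0.7, 0, 0], "turn": [0, 0, 0], "fingers": 0}, {"xyz": [1.2, 0, 0], "turn": [0, 0, 0], "fingers": 0}]'

```text
t: 12.5
ee_pos: [0.6002, 0.1116, 0.0573]
eef_rot: [[0.002, -0.997, 0.075], [-0.001, 0.075, 0.997], [-1.0, -0.002, -0.001]]
wrist_force: [-5.1, -0.9, 14.0]
grip_width: 0.002
```

A solid stop at z ≈ 57 mm with 14 N, which is the locked end. Lifting away.

Call:
arm_command --plan '[{"xyz": [-5, 0, 0], "turn": [0, 0, 0], "fingers": 0}, {"xyz": [-20, 0, 0], "turn": [0, 0, 0], "fingers": 0}, {"xyz": [-50, 0, 0], "turn": [0, 0, 0], "fingers": 0}, {"xyz": [-90, 0, 0], "turn": [0, 0, 0], "fingers": 0}, {"xyz": [-120, 30, 0], "turn": [0, 0, 0], "fingers": 0}]'

```text
t: 13.0
ee_pos: [0.5723, 0.1136, 0.1789]
eef_rot: [[0.005, -0.997, 0.076], [-0.001, 0.076, 0.997], [-1.0, -0.005, -0.001]]
wrist_force: [0.4, -0.3, 1.1]
grip_width: -0.003
```

Call:
arm_command --plan '[{"xyz": [-20, 40, 0], "turn": [0, 0, 0], "fingers": 0}, {"xyz": [-20, 90, 0], "turn": [0, 0, 0], "fingers": 0}, {"xyz": [-20, 140, 0], "turn": [0, 0, 0], "fingers": 0}, {"xyz": [-20, 170, 0], "turn": [0, 0, 0], "fingers": 0}, {"xyz": [-20, 170, 0], "turn": [0, 0, 0], "fingers": 0}]'

```text
t: 13.5
ee_pos: [0.3992, 0.1269, 0.1988]
eef_rot: [[0.005, -0.997, 0.075], [-0.001, 0.075, 0.997], [-1.0, -0.005, -0.0]]
wrist_force: [-0.9, 0.3, 0.5]
grip_width: 0.004
```

```bash
python3 - <<'E'
from h import *
go(-96.5,40,58)
im=robot.camera('scene')[150:300,240:420,::-1]; cv2.imwrite('pics/s8z.png',cv2.resize(im,None,fx=4,fy=4,interpolation=cv2.INTER_CUBIC))
im=robot.camera('top')[:,:,::-1];cv2.imwrite('pics/t8.png',im); cv2.imwrite('pics/t8z.png',cv2.resize(im[125:295,220:370],None,fx=3.5,fy=3.5,interpolation=cv2.INTER_CUBIC))
t=lambda z:((z[0]+.5)/3.5-.5+220,(z[1]+.5)/3.5-.5+125)
E
```

```text
at [-297.8   39.8  198.8] shift mm [ 141.8 -200.6   -0.5] turn [ 0.0035 -0.0003  0.005 ] F [-0.89832941  0.27310249  0.48557854] 13.5 [  6.2   2.6 -18.6  68.6  -0.1  10.5]
```

View pics/s8z.png

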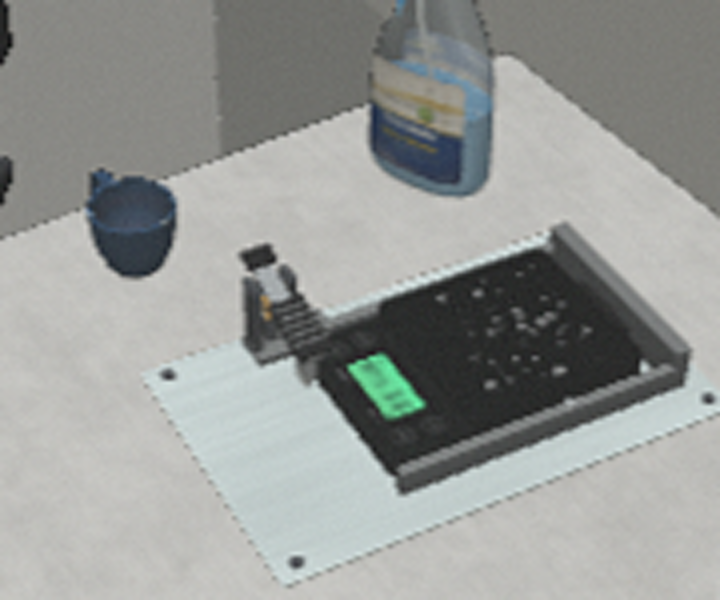

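View pics/t8z.png

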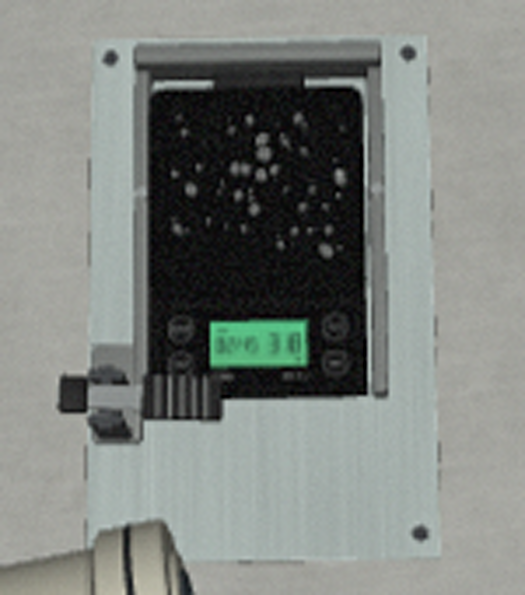

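View pics/t8.png

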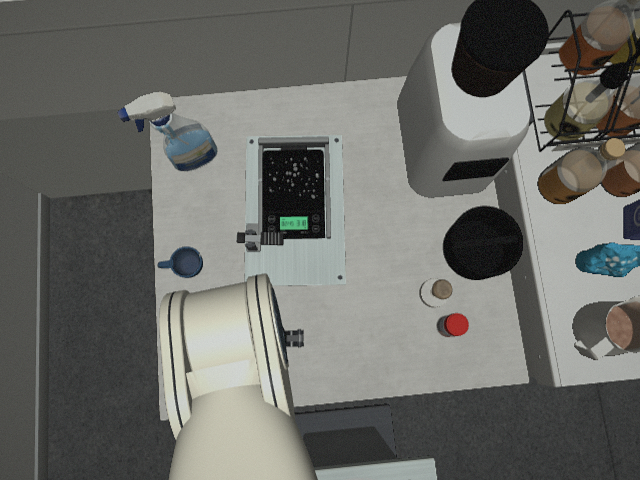

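The clamp is over: its pad end is at zoom (221,399), its tongue sits in front of the scale, and the scale was wedged about 2 mm further in. The bystanders haven't moved. One last numeric check, then I hand in.

```bash
python3 - <<'E'
from h import *
t=lambda z:((z[0]+.5)/3.5-.5+220,(z[1]+.5)/3.5-.5+125)
print('pad end',w2p(onz('top',t((221,398)),.051)),'pad outer',w2p(onz('top',t((143,398)),.063)))
print('front',w2p(onz('top',t((300,397)),.02)),'rear',w2p(onz('top',t((255,87)),.033)))
s=robot.sense();print(s['wrist_force'],np.abs(s['dq']).max(),s['t'])
print(robot.close_job())
E
```

```text
pad end [-96.   21.9  51. ] pad outer [-97.7  65.4  63. ]
front [-89.8 -22.9  20. ] rear [99.6  1.4 33. ]
[ 0.57604603 -0.63585435 -0.18946934] 2.0197270050861604 13.6
the job is handed in; nothing more can be done
None
```

The scale is locked in the cradle and the job is handed in at t ≈ 13.6 s. No verdict was reported, so this rests on my own readings.

**What I did:** I slid the scale about 75 mm inward with the closed fingers. The contact force stepped up at the pins, and I pushed just past first touch. I then backed off and pressed the thumb pad straight down. The rocker went over centre at about 5 N. A final touch found a solid stop at about 57 mm height.

**Last checks:**
- **Clamp:** the locked pad end measures y 22 mm and its other end y 65 mm, against 21 and 65 expected. The tongue sits in front of the scale.
- **Scale:** its front is at plate x ≈ −90 mm and its rear at about +100 mm. That puts its origin near +5 mm, inside the ±24 mm limit. It lies flat in the pictures, though I did not measure its tilt or speed.
- **Bystanders:** the cup, jar and tamper stand where they were.
- **Robot:** the arm is clear, with no force on the wrist beyond noise.

**Disagreements:**
- **Push force:** the last push rose faster than the pin spring alone explains, to about 9 N inward (about 12 N in all) with about 7 N of upward force on the tool. I put this down to friction of the fingertip on the scale.
- **Pad to scale gap:** after the push, the pad centre lay about 6 mm in front of the scale, against the expected 4.5 mm. That is within the camera error.

The highest forces I read were about 12 N on the scale and 15 N on the clamp.

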